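Find the loose graver handle

ROBOT

A 7-joint arm with a two-finger parallel gripper is mounted at the origin on the work surface. World frame = base frame: x ahead of the robot, y to its left, z up, the work surface at z = 0. Lengths are in m, angles in rad, forces in N, time in s.
With the tool pointing down it reaches from about 0.425 to 0.875 m from the base axis. Payload 4.7 kg.
Tool frame: the origin (TCP) lies where the fingers leave the gripper's body, on its centre line; the fingertips stand 70 mm ahead of it and the grasp point (between the pads) lies 51 mm ahead of it; z points along the fingers, y is the line along which they close (so a half turn about z gives the same grasp; the last joint's range is limited). The gripper opens to 87 mm and grips with 3 to 60 N. Pads are 19 mm wide; open, the fingers measure 117 mm over their backs; the gripper's body (75 mm by 190 mm) begins 51 mm behind the grasp point.
Start: joints at [-1.157, 0.321, -0.07, 1.45, 0.023, 1.371, -0.057], TCP at [0.253, 0.599, 0.292] pointing down, gripper open.
Joint ranges: [-2.86, 2.86], [-0.3, 2.09], [-1.38, 1.24], [0.06, 2.45], [-1.56, 4.7], [0.09, 2.05], [-2.69, 2.69]. Speed limits (rad/s): [2.57, 2.57, 3.14, 3.14, 3.14, 3.14, 3.14].

INTERFACE

Orientations are given as a rotation vector (axis times angle).
In Python, from bench import ctrl gives the robot as it stands.
- The arm moves only by the tool play_rows, never from a script. Its argument "increments" is a list that holds one entry, the list of rows, each a list of 7 numbers: the shift along the tool's x, y, z as a fraction of full scale, then the turn, a rotation vector about the tool's x, y, z as a fraction of full scale, then the gripper command: -1 is shut, 1 is fully open, values between are in proportion. A call has 1 to 8 rows; each row is the pose to reach, as a shift and turn from the pose commanded when the call began, along the tool's axes at that moment; what a row does not reach only later rows make up. Full scale, the value 1, is 0.1 m for a shift and 90 degrees for a turn. A row lasts 1/10 s, in which the tool goes at most 50 mm and 8.59 degrees, less where a joint would pass 70% of its speed; a pose out of reach is approached as far as the arm can. A call with a number of a shift or a turn outside -1 to 1 is refused whole. A call with a gripper value outside its range is refused whole. The fingers move at their own pace and stop on an object; "squeeze" is the grip in N (left out, the last holds). Time passes only in rows, so rows that repeat a pose let the fingers close. It gives the time, the measured TCP pose, the force, the opening and the grip force at its end, in the units of the state.
- ctrl.get_state(): the state, without advancing time (a new reading comes with each control period).
- ctrl.get_image(name): name is "scene" or "top"; returns the picture (384x512x3 uint8, red, green, blue); there is no depth.
- ctrl.get_calibration(name): a dict with "vertical_fov" (degrees; the focal length in pixels is half the picture's height over the tangent of half this angle, whatever the lens; pixels are square), "cx", "cy" (the principal point, pixels), "dist_coeffs" ([k1, k2, p1, p2, k3] as OpenCV has them; the pictures are not rectified), "R" (3x3) and "t" (3): a world point X has camera coordinates R X + t. Camera axes: x right, y down, z forward; pixel columns grow to the right and rows downward; lengths in m; the calibration is good to about 2 mm. A picture is of the moment at which its call begins. get_calibration takes no time and is no camera call.
- ctrl.close_job(): hands the job in; it is judged then, once.
The state is a dict: "time": time; "joint_positions": joint angles; "qd": joint speeds; "joint_torque": joint torques, N m; "position": TCP position; "tool_rot": TCP orientation; "ft_force": force on the tool from outside, world axes, zero at the start; "torque": the same for the moment, N m; "grip_width": opening from 0.0 (shut) to 1.0 (fully open); "grip_force": force on a finger pad.
Only numpy, scipy, OpenCV 4.12 (cv2) and the standard library are available. Lean on these libraries where they do the work, as an engineer would, in place of code of your own. Each camera call takes 0.05 s, during which the arm holds its last target. There are 200 camera calls.

TASK

One of the three wooden handles on the graver block has worked loose on its shank. Take hold of the handles and gently wiggle them side to side, never so hard that you lever a graver over or draw it up in the block, until you feel the one with play (rock it until it stops, while it is still seated); then pull that one off and stand it upright on the floor of the repair tray without dropping it. Leave the tight handles seated and do not disturb anything else, including the brass plug in the tray.

Things in the scene. Friction and masses are not known exactly. Their poses are not given: they have to be found in the camera images.
- handle_a: turned wooden graver handle, upright, 98 mm long: 27 mm brass ferrule at the bottom, ball knob at the top, 30 mm across, centred 83 mm above its underside; about 60 g; origin at the centre of its underside, z up its length. A bore in its underside, 14 mm wide (11 mm at its mouth), 42 mm deep, is pushed over a 40 mm long steel graver shank standing in the block. May be the loose one
- handle_b: handle of the same looks and size as handle_a, origin alike; may be the loose one. A loose handle swings freely about 3.5 mm to either side at its knob before it comes up against its shank, and then lifts straight off with little more than its own weight
- handle_c: handle of the same looks and size as handle_a, origin alike; may be the loose one. A tight handle hardly gives (under 1 mm at its knob for 5 N sideways) and must not be pulled off
- rack: hardwood graver block fixed to the bench, 56 mm (its x, across the row) by 236 mm (its y, along the row) by 50 mm high; origin at the centre of its underside. Three gravers stand blade down in it in a row along its y, 75 mm apart; the handles sit on their shanks with their undersides 54 mm above the bench
- place_1 (a point): the seat of place 1 in the row (at -75 mm along the block's y), on the shank's axis, 54 mm above the bench, where the underside of a fully seated handle lies; axes as the block's
- place_2 (a point): the seat of place 2 in the row (at 0 mm along the block's y), on the shank's axis, 54 mm above the bench, where the underside of a fully seated handle lies; axes as the block's
- place_3 (a point): the seat of place 3 in the row (at 75 mm along the block's y), on the shank's axis, 54 mm above the bench, where the underside of a fully seated handle lies; axes as the block's
- tray: repair tray: open dark wooden tray fixed to the bench, 150 mm (its x) by 170 mm (its y), rim 28 mm high, walls and floor 6 mm thick; origin at the centre of its underside, inner floor 6 mm above it
- plug: brass plug 22 mm across, 16 mm high, lying in the tray's corner at about +46 mm along the tray's x and -56 mm along its y (bystander); origin at its underside
- jar: white plastic jar, 64 mm diameter, 75 mm high (bystander); origin at its underside
- flask: clear plastic flask, 48 mm diameter, 105 mm high (bystander); origin at its underside
- hammer: bench hammer lying down, 230 mm long (bystander); along its x
- brush: bench brush lying on its back, bristles up, 130 by 24 by 28 mm (bystander); along its x
- whetstone: grey whetstone, 50 by 130 by 20 mm (bystander); origin at its underside
- lean_1 (a joint): lean of one of the three gravers in the block along the row, rad, 0 at the start (the numbers do not follow the order of the row). It is held by friction: pushing a fitted handle sideways along the row with more than about 13 N at its knob levers it over for good
- lean_2 (a joint): lean of one of the three gravers in the block along the row, rad, 0 at the start (the numbers do not follow the order of the row). It is held by friction: pushing a fitted handle sideways along the row with more than about 13 N at its knob levers it over for good
- lean_3 (a joint): lean of one of the three gravers in the block along the row, rad, 0 at the start (the numbers do not follow the order of the row). It is held by friction: pushing a fitted handle sideways along the row with more than about 13 N at its knob levers it over for good
- draw_1 (a joint): how far one of the three gravers is drawn up out of the block, m, 0 at the start (same graver as lean of that number). Friction holds it: a pull of more than about 30 N on a tight handle draws the graver up with it
- draw_2 (a joint): how far one of the three gravers is drawn up out of the block, m, 0 at the start (same graver as lean of that number). Friction holds it: a pull of more than about 30 N on a tight handle draws the graver up with it
- draw_3 (a joint): how far one of the three gravers is drawn up out of the block, m, 0 at the start (same graver as lean of that number). Friction holds it: a pull of more than about 30 N on a tight handle draws the graver up with it
Not all that is in view belongs to the job. What is shaped like the handle_b but green or red is not meant.

How it is judged:
On the way:
1. the loose handle, still seated, has been rocked to its stop (leaning at least 0.04 rad, its underside within 3.5 mm of its starting place) (((distance of handle_a from where it was at the start of the episode below 0.0035 m and angle between handle_a's own z axis and vertical above 0.04 rad) or (distance of handle_b from where it was at the start of the episode below 0.0035 m and angle between handle_b's own z axis and vertical above 0.04 rad) or (distance of handle_c from where it was at the start of the episode below 0.0035 m and angle between handle_c's own z axis and vertical above 0.04 rad))), for 0.15 s.
At the end, for the whole second after the job is handed in: one handle (the loose one) stands upright (within 0.06 rad) at rest on the inner floor of the repair tray, its underside 3 to 10 mm above the bench, released; the other two are still seated, within 4 mm of where they started and leaning less than 0.03 rad ((((x of handle_a in the frame of tray between -0.066 and 0.066 m and y of handle_a in the frame of tray between -0.076 and 0.076 m and height (world z) of handle_a between 0.003 and 0.01 m and angle between handle_a's own z axis and vertical below 0.06 rad and linear speed of handle_a below 0.02 m/s and contact force between handle_a and the fingers below 0.1 N) and (distance of handle_b from where it was at the start of the episode below 0.004 m and angle between handle_b's own z axis and vertical below 0.03 rad) and (distance of handle_c from where it was at the start of the episode below 0.004 m and angle between handle_c's own z axis and vertical below 0.03 rad)) or ((x of handle_b in the frame of tray between -0.066 and 0.066 m and y of handle_b in the frame of tray between -0.076 and 0.076 m and height (world z) of handle_b between 0.003 and 0.01 m and angle between handle_b's own z axis and vertical below 0.06 rad and linear speed of handle_b below 0.02 m/s and contact force between handle_b and the fingers below 0.1 N) and (distance of handle_a from where it was at the start of the episode below 0.004 m and angle between handle_a's own z axis and vertical below 0.03 rad) and (distance of handle_c from where it was at the start of the episode below 0.004 m and angle between handle_c's own z axis and vertical below 0.03 rad)) or ((x of handle_c in the frame of tray between -0.066 and 0.066 m and y of handle_c in the frame of tray between -0.076 and 0.076 m and height (world z) of handle_c between 0.003 and 0.01 m and angle between handle_c's own z axis and vertical below 0.06 rad and linear speed of handle_c below 0.02 m/s and contact force between handle_c and the fingers below 0.1 N) and (distance of handle_a from where it was at the start of the episode below 0.004 m and angle between handle_a's own z axis and vertical below 0.03 rad) and (distance of handle_b from where it was at the start of the episode below 0.004 m and angle between handle_b's own z axis and vertical below 0.03 rad)))); the robot touches nothing.
It fails at once if a graver is levered over in the block, by more than 0.018 rad either way (value of joint any of lean_1, lean_2, lean_3 above 0.018 rad or value of joint any of lean_1, lean_2, lean_3 below -0.018 rad).
It fails at once if a graver is drawn up in the block by more than 3 mm (value of joint any of draw_1, draw_2, draw_3 above 0.003 m).
It fails at once if a handle is dropped: it moves faster than 0.45 m/s while not held ((contact force between handle_a and the fingers below 0.05 N and linear speed of handle_a above 0.45 m/s) or (contact force between handle_b and the fingers below 0.05 N and linear speed of handle_b above 0.45 m/s) or (contact force between handle_c and the fingers below 0.05 N and linear speed of handle_c above 0.45 m/s)).
It fails at once if a bystander is moved by more than 30 mm (distance of any of plug, jar, flask, hammer, brush, whetstone from where it was at the start of the episode above 0.03 m).
It also fails if it takes over 69 s, if anything falls off the work surface, if the arm or the gripper's body presses on something with over 40 N, if the wrist force passes 120 N, or if a joint passes its speed limit or range.

## Working session

There is one attempt and no reset: what is moved stays moved. The work goes in short steps, Python scripts to look and compute and a tool call to move; the robot and the scene stay as the last step left them, time stands still between calls to the robot, and variables do not carry over. Pictures are saved under pics/ and viewed, at most 10 in all, crops included, and the job is handed in when it is done.

Besides the shell and the picture viewer there is one more tool, called after ">>>" as a command line: name --argument value ..., lists and objects as JSON in quotes. play_rows: Moves the arm, as the interface text tells. Shift numbers are shares of 0.1 m and turn numbers shares of 90 degrees, none past 1 either way. Its arguments: {"type":"object","properties":{"increments":{"type":"array"},"squeeze":{"type":"number"}},"required":["increments"]}

```bash
mkdir -p pics; cat > h.py <<'E'
import numpy as np,cv2
from bench import ctrl
from scipy.spatial.transform import Rotation as Rot
def cam(n):
    c=ctrl.get_calibration(n);f=192/np.tan(np.radians(c["vertical_fov"])/2)
    K=np.array([[f,0,c["cx"]],[0,f,c["cy"]],[0,0,1]]);return K,np.array(c["dist_coeffs"],float),np.array(c["R"]),np.array(c["t"])
def ray(n,uv):
    K,d,R,t=cam(n);p=cv2.undistortPoints(np.array(uv,float).reshape(-1,1,2),K,d)[:,0]
    D=np.c_[p,np.ones(len(p))]@R;return -R.T@t,D/np.linalg.norm(D,axis=1)[:,None]
def plane(n,uv,z):
    o,D=ray(n,uv);return o+D*((z-o[2])/D[:,2])[:,None]
def proj(n,X):
    K,d,R,t=cam(n);return cv2.projectPoints(np.array(X,float).reshape(-1,1,3),cv2.Rodrigues(R)[0],t,K,d)[0][:,0]
def snap(n,f):
    im=ctrl.get_image(n);cv2.imwrite("pics/"+f,im[:,:,::-1]);return im
E
python3 - <<'E'
from h import *
for n in("scene","top"):
    snap(n,n+"0.png");K,d,R,t=cam(n);print(n,-R.T@t,K[0,0],d)
s=ctrl.get_state();print(s)
E
```

```text
scene [ 1.49212516 -0.0846224   0.65512186] 475.6615377848497 [0.05094741 0.         0.         0.         0.        ]
top [ 0.39493394 -0.01171082  1.08662163] 471.284170981735 [0.00755102 0.         0.         0.         0.        ]
{'time': 0.1, 'joint_positions': array([-1.15689822,  0.32175653, -0.07007387,  1.45155822,  0.02262682,
        1.370789  , -0.05693177]), 'qd': array([ 0.00030381, -0.00105278,  0.00106426, -0.00568454, -0.00112697,
       -0.00031693, -0.00039151]), 'joint_torque': array([ 1.90141253e-05, -4.92571664e+01, -4.05505691e-01, -3.13400888e+01,
       -6.40696893e-02,  3.95787566e-02,  7.57297380e-05]), 'position': array([0.25290722, 0.59837394, 0.29126311]), 'tool_rot': array([-6.23796553e-01, -3.07881206e+00,  2.68651078e-03]), 'ft_force': array([ 0.42548597, -0.11179658,  0.15079688]), 'torque': array([-0.00874402,  0.0119469 , -0.02035756]), 'grip_force': 0.0, 'grip_width': 1.001608906136991}
```

View pics/scene0.png

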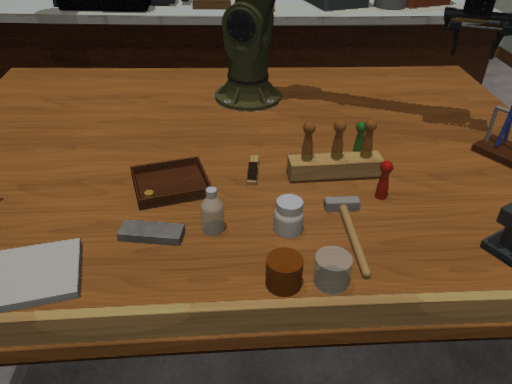

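View pics/top0.png

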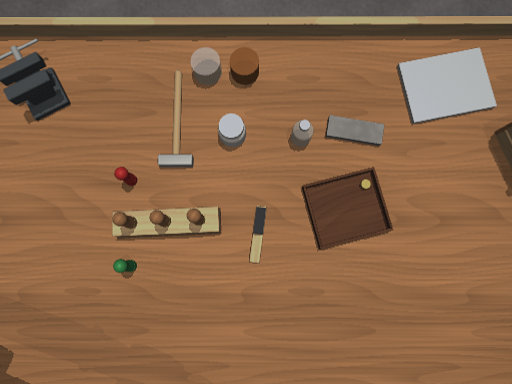

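The block has three brown handles at top pixels (120,219), (157,217) and (194,215). These are the candidates. The red one (122,173) and the green one (121,266) stand off the block and are decoys. The tray is at (347,209), with the plug at (366,184). Next I'll measure.

```bash
python3 - <<'E'
from h import *
top=cv2.imread("pics/top0.png");sc=cv2.imread("pics/scene0.png")
def blobs(im,lo,hi,box,mn):
    h=cv2.cvtColor(im,cv2.COLOR_BGR2HSV);m=cv2.inRange(h,lo,hi);k=np.zeros_like(m);x0,y0,x1,y1=box;k[y0:y1,x0:x1]=m[y0:y1,x0:x1]
    return [c for c in cv2.findContours(k,cv2.RETR_EXTERNAL,cv2.CHAIN_APPROX_NONE)[0] if cv2.contourArea(c)>mn]
for p in [(157,217),(120,219),(175,222),(347,209),(308,215),(347,140),(140,260)]:print(p,cv2.cvtColor(top,cv2.COLOR_BGR2HSV)[p[1],p[0]])
for p in [(309,128),(308,150),(340,127),(370,127)]:print("s",p,cv2.cvtColor(sc,cv2.COLOR_BGR2HSV)[p[1],p[0]])
# rough knob from top
k=plane("top",[(120,219),(157,217),(194,215)],0.137);print(k)
print("proj scene",proj("scene",k))
t=plane("top",[(303,188),(375,169),(391,228),(319,248)],0.028);print("tray",t,t.mean(0));print(np.linalg.norm(np.diff(t,axis=0),axis=1))
# rack block
for c in blobs(top,(15,60,120),(32,190,255),(105,195,230,245),300):
    r=cv2.minAreaRect(c);q=plane("top",cv2.boxPoints(r),0.05);print("rack",r,q,q.mean(0),np.linalg.norm(np.diff(q,axis=0),axis=1))
a=cv2.resize(top[150:290,90:250],None,fx=4,fy=4,interpolation=cv2.INTER_CUBIC);cv2.imwrite("pics/c1.png",a)
E
```

```text
(157, 217) [ 13 137 147]
(120, 219) [ 13 136 141]
(175, 222) [ 21  90 181]
(347, 209) [ 10 133  90]
(308, 215) [ 14 132  95]
(347, 140) [11 87 70]
(140, 260) [ 13 139 162]
s (309, 128) [ 15 161  98]
s (308, 150) [ 15 165  85]
s (340, 127) [ 15 161  95]
s (370, 127) [ 14 162  82]
[[0.48518795 0.26751187 0.137     ]
 [0.48932148 0.19271397 0.137     ]
 [0.49346247 0.11784857 0.137     ]]
proj scene [[369.17698166 124.5207348 ]
 [338.89081147 125.8143427 ]
 [308.17323023 127.10542345]]
tray [[ 0.56669442 -0.11402344  0.028     ]
 [ 0.61077512 -0.27893083  0.028     ]
 [ 0.47605372 -0.30970901  0.028     ]
 [ 0.43121954 -0.14779135  0.028     ]] [ 0.5211857  -0.21261366  0.028     ]
[0.17069726 0.13819245 0.16801021]
rack ((164.7415008544922, 220.94224548339844), (25.460847854614258, 106.67536926269531), 87.33700561523438) [[0.51186739 0.3141711  0.05      ]
 [0.52313823 0.07818514 0.05      ]
 [0.46682817 0.07480203 0.05      ]
 [0.45568549 0.30884848 0.05      ]] [0.48937982 0.19400169 0.05      ] [0.23625496 0.0564116  0.23431155]
```

View pics/c1.png

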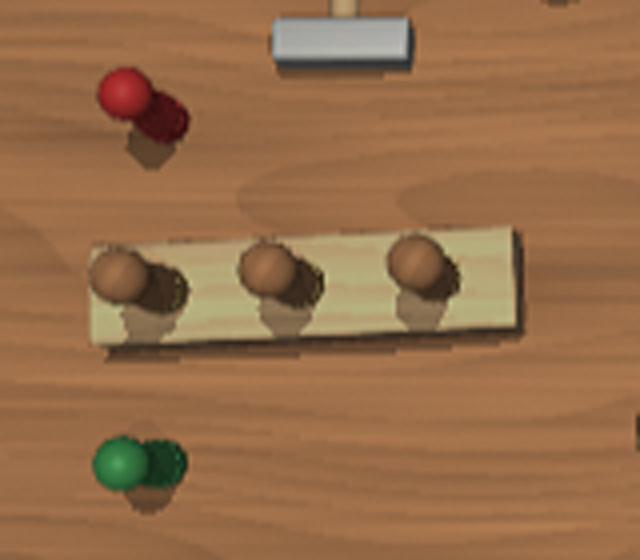

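The crop shows three plain brown handles in a row on the pale block, with knobs at crop pixels (119,276), (267,269) and (416,262). The red and green ones are on the bench beside it. The measurements agree: the spacing is 75 mm, the block comes out as 56x236 mm, and the middle seat from the knob (0.489,0.193) matches the block centre (0.489,0.194). I'll grip across the row with 3 N, so a rock along the row is limited by friction.

```bash
cat >> h.py <<'E'
YAW=0.051
P={3:(.4853,.2681),2:(.4893,.1932),1:(.4932,.1183)}
def target_rot(yaw=YAW):  # tool y at angle yaw from world x, tool z down
    y=np.array([np.cos(yaw),np.sin(yaw),0]);z=np.array([0,0,-1.]);return np.c_[np.cross(y,z),y,z]
def go(x,y,z,yaw=YAW,p0=None):
    s=ctrl.get_state();R=Rot.from_rotvec(s["tool_rot"]).as_matrix();p=s["position"] if p0 is None else p0
    d=R.T@(np.array([x,y,z])-p)/.1;r=Rot.from_matrix(R.T@target_rot(yaw)).as_rotvec()/(np.pi/2)
    print("shift",d.round(3),"turn",r.round(3))
E
python3 -c "
from h import *
go(*P[3],.292)
print(target_rot())"
```

```text
shift [-3.426e+00 -2.138e+00 -3.000e-03] turn [-0.001  0.001  0.713]
[[-0.05097789  0.99869978  0.        ]
 [ 0.99869978  0.05097789  0.        ]
 [ 0.          0.         -1.        ]]
```

>>> play_rows --increments '[[[-0.3, -0.2, 0, 0, 0, 0.09, 1], [-0.6, -0.4, 0, 0, 0, 0.18, 1], [-1, -0.6, 0, 0, 0, 0.27, 1], [-1, -0.6, 0, 0, 0, 0.36, 1], [-1, -0.6, 0, 0, 0, 0.45, 1], [-1, -0.6, 0, 0, 0, 0.54, 1], [-1, -0.6, 0, 0, 0, 0.63, 1], [-1, -0.6, 0, 0, 0, 0.713, 1]]]' --squeeze 3

```text
time: 0.9
position: [0.3217, 0.5043, 0.2917]
tool_rot: [2.17, 2.271, -0.001]
ft_force: [-0.2, -1.0, 0.4]
grip_width: 1.004
grip_force: 0.0
```

```bash
python3 -c "
from h import *
go(*P[3],.292)"
```

```text
shift [-2.433e+00  1.527e+00 -1.000e-03] turn [-0.     0.001 -0.004]
```

>>> play_rows --increments '[[[-0.3, 0.3, 0, 0, 0, 0, 1], [-0.7, 0.6, 0, 0, 0, 0, 1], [-1, 0.9, 0, 0, 0, 0, 1]]]'

```text
time: 1.2
position: [0.4178, 0.4071, 0.2919]
tool_rot: [2.164, 2.277, -0.002]
ft_force: [0.5, -0.1, 0.2]
grip_width: 1.002
grip_force: 0.0
```

>>> play_rows --increments '[[[-0.3, 0.2, 0, 0, 0, 0, 1], [-0.6, 0.4, 0, 0, 0, 0, 1], [-1, 0.6, 0, 0, 0, 0, 1], [-1, 0.6, 0, 0, 0, 0, 1]]]'

```text
time: 1.6
position: [0.486, 0.3048, 0.2922]
tool_rot: [2.174, 2.262, -0.002]
ft_force: [1.3, -0.4, 0.2]
grip_width: 0.997
grip_force: 0.0
```

>>> play_rows --increments '[[[-0.3, 0.02, 0, 0, 0, 0, 1], [-0.43, 0.03, 0, 0, 0, 0, 1], [-0.43, 0.03, 0, 0, 0, 0, 1], [-0.43, 0.03, 0, 0, 0, 0, 1]]]'

```text
time: 2.0
position: [0.4866, 0.2707, 0.2923]
tool_rot: [-2.163, -2.277, -0.001]
ft_force: [0.3, 0.1, 0.5]
grip_width: 1.001
grip_force: 0.0
```

```bash
python3 -c "
from h import *
go(*P[3],.188)"
```

```text
shift [-0.026 -0.014  1.043] turn [-0.    -0.001  0.   ]
```

>>> play_rows --increments '[[[-0.03, -0.01, 0.25, 0, 0, 0, 1], [-0.03, -0.01, 0.5, 0, 0, 0, 1], [-0.03, -0.01, 0.75, 0, 0, 0, 1], [-0.03, -0.01, 1, 0, 0, 0, 1], [-0.03, -0.01, 1, 0, 0, 0, 1], [-0.03, -0.01, 1, 0, 0, 0, 1]]]'

```text
time: 2.6
position: [0.4858, 0.2679, 0.1924]
tool_rot: [-2.162, -2.279, 0.001]
ft_force: [-0.4, 0.2, 0.1]
grip_width: 0.995
grip_force: 0.0
```

```bash
python3 -c "
from h import *
go(*P[3],.188)
im=snap('scene','s1.png');cv2.imwrite('pics/c2.png',cv2.resize(im[60:210,260:420,::-1],None,fx=4,fy=4,interpolation=cv2.INTER_CUBIC))"
```

```text
shift [ 0.002 -0.004  0.044] turn [-0.     0.     0.001]
```

View pics/c2.png

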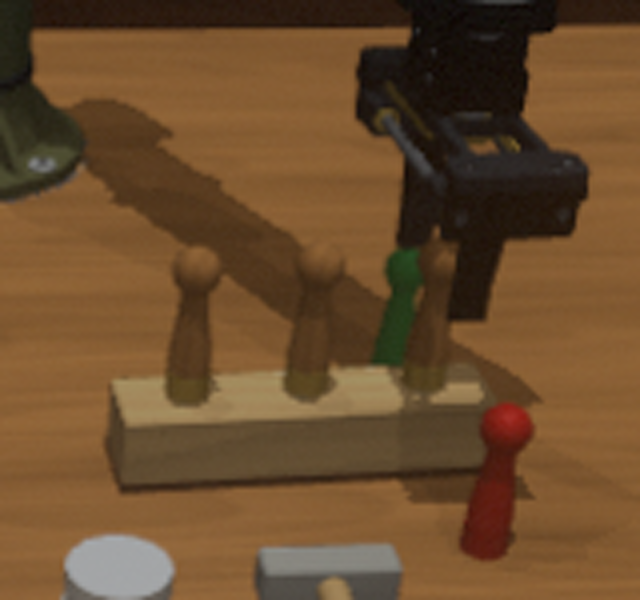

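The gripper straddles the place-3 knob (crop (437,262)), with one finger in front of it and one behind. Closing gently.

>>> play_rows --increments '[[[0, 0, 0.04, 0, 0, 0, 0.5], [0, 0, 0.04, 0, 0, 0, 0.3], [0, 0, 0.04, 0, 0, 0, 0.0], [0, 0, 0.04, 0, 0, 0, -0.2], [0, 0, 0.04, 0, 0, 0, -0.5], [0, 0, 0.04, 0, 0, 0, -1], [0, 0, 0.04, 0, 0, 0, -1], [0, 0, 0.04, 0, 0, 0, -1]]]' --squeeze 3

```text
time: 3.45
position: [0.4863, 0.2666, 0.1883]
tool_rot: [2.164, 2.277, 0.001]
ft_force: [1.9, 0.9, 1.1]
grip_width: 0.359
grip_force: 1.2
```

>>> play_rows --increments '[[[0, 0, 0, 0, 0, 0, -1], [0, 0, 0, 0, 0, 0, -1]]]'

```text
time: 3.65
position: [0.4867, 0.2666, 0.1885]
tool_rot: [2.164, 2.277, 0.002]
ft_force: [2.1, 0.6, -0.4]
grip_width: 0.343
grip_force: 3.0
```

Width is 29.8 mm, so it is on the knob. Rocking along the row (tool x).

>>> play_rows --increments '[[[0.01, 0, 0, 0, 0, 0, -1], [0.02, 0, 0, 0, 0, 0, -1], [0.02, 0, 0, 0, 0, 0, -1], [0.02, 0, 0, 0, 0, 0, -1]]]'

```text
time: 4.05
position: [0.4865, 0.2679, 0.1884]
tool_rot: [2.164, 2.276, -0.0]
ft_force: [2.7, -3.3, 0.0]
grip_width: 0.343
grip_force: 3.0
```

>>> play_rows --increments '[[[-0.01, 0, 0, 0, 0, 0, -1], [-0.02, 0, 0, 0, 0, 0, -1], [-0.03, 0, 0, 0, 0, 0, -1], [-0.04, 0, 0, 0, 0, 0, -1], [-0.04, 0, 0, 0, 0, 0, -1]]]'

```text
time: 4.55
position: [0.4862, 0.2658, 0.1885]
tool_rot: [-2.163, -2.278, -0.003]
ft_force: [3.1, 1.8, 0.8]
grip_width: 0.343
grip_force: 3.0
```

>>> play_rows --increments '[[[-0.01, 0, 0, 0, 0, 0, -1], [-0.02, 0, 0, 0, 0, 0, -1], [-0.02, 0, 0, 0, 0, 0, -1]]]'

```text
time: 4.85
position: [0.4861, 0.2641, 0.1885]
tool_rot: [-2.162, -2.278, -0.003]
ft_force: [3.1, 4.4, 0.7]
grip_width: 0.342
grip_force: 3.0
```

>>> play_rows --increments '[[[0.02, 0, 0, 0, 0, 0, -1], [0.03, 0, 0, 0, 0, 0, -1], [0.04, 0, 0, 0, 0, 0, -1], [0.04, 0, 0, 0, 0, 0, -1]]]'

```text
time: 5.25
position: [0.4863, 0.2661, 0.1884]
tool_rot: [2.164, 2.276, -0.001]
ft_force: [2.0, 0.8, 3.5]
grip_width: 0.337
grip_force: 3.0
```

There is no dead zone: force grows about 2 N/mm straight through centre, so place 3 seems tight. Releasing and sliding along the row to place 2.

>>> play_rows --increments '[[[0, 0, 0, 0, 0, 0, 0], [0, 0, 0, 0, 0, 0, 0.5], [0, 0, 0, 0, 0, 0, 1], [0, 0, 0, 0, 0, 0, 1]]]'

```text
time: 5.65
position: [0.4855, 0.2665, 0.1877]
tool_rot: [-2.163, -2.277, 0.002]
ft_force: [0.5, 0.1, 0.2]
grip_width: 0.619
grip_force: 0.0
```

```bash
python3 -c "
from h import *
print(ctrl.get_state()['grip_width'])
go(*P[2],.188)"
```

```text
0.6190635960133837
shift [-0.734  0.001 -0.002] turn [-0.001  0.     0.   ]
```

>>> play_rows --increments '[[[0, 0, 0, 0, 0, 0, 1], [-0.1, 0.01, 0, 0, 0, 0, 1], [-0.3, 0.01, 0, 0, 0, 0, 1], [-0.5, 0.01, 0, 0, 0, 0, 1], [-0.73, 0.01, 0, 0, 0, 0, 1], [-0.73, 0.01, 0, 0, 0, 0, 0.5], [-0.73, 0.01, 0, 0, 0, 0, 0], [-0.73, 0.01, 0, 0, 0, 0, -0.2]]]'

```text
time: 6.45
position: [0.4907, 0.1946, 0.1883]
tool_rot: [-2.163, -2.278, -0.001]
ft_force: [-1.1, -0.2, 0.1]
grip_width: 0.812
grip_force: 0.0
```

>>> play_rows --increments '[[[0, 0, 0, 0, 0, 0, -0.3], [0, 0, 0, 0, 0, 0, -0.6], [0, 0, 0, 0, 0, 0, -1], [0, 0, 0, 0, 0, 0, -1], [0, 0, 0, 0, 0, 0, -1], [0, 0, 0, 0, 0, 0, -1]]]'

```text
time: 7.05
position: [0.491, 0.1938, 0.1883]
tool_rot: [2.164, 2.277, 0.001]
ft_force: [0.4, 0.6, -0.9]
grip_width: 0.343
grip_force: 3.0
```

>>> play_rows --increments '[[[0.01, 0, 0, 0, 0, 0, -1], [0.02, 0, 0, 0, 0, 0, -1], [0.02, 0, 0, 0, 0, 0, -1], [0.02, 0, 0, 0, 0, 0, -1]]]'

```text
time: 7.45
position: [0.4909, 0.1951, 0.1882]
tool_rot: [2.164, 2.276, -0.001]
ft_force: [1.0, -3.3, 0.1]
grip_width: 0.344
grip_force: 3.0
```

>>> play_rows --increments '[[[-0.01, 0, 0, 0, 0, 0, -1], [-0.02, 0, 0, 0, 0, 0, -1], [-0.03, 0, 0, 0, 0, 0, -1], [-0.04, 0, 0, 0, 0, 0, -1], [-0.04, 0, 0, 0, 0, 0, -1]]]'

```text
time: 7.95
position: [0.4909, 0.1929, 0.1883]
tool_rot: [-2.163, -2.278, -0.002]
ft_force: [1.1, 2.4, -1.5]
grip_width: 0.342
grip_force: 3.0
```

Place 2 behaves the same: -3.3 N at +1.3 mm, +2.4 N at -0.9 mm. On to place 1.

>>> play_rows --increments '[[[0.02, 0, 0, 0, 0, 0, 0], [0.02, 0, 0, 0, 0, 0, 0.5], [0.02, 0, 0, 0, 0, 0, 1], [0.02, 0, 0, 0, 0, 0, 1], [0.02, 0, 0, 0, 0, 0, 1]]]'

```text
time: 8.45
position: [0.4909, 0.1936, 0.1883]
tool_rot: [2.164, 2.277, -0.0]
ft_force: [0.7, 0.1, -0.1]
grip_width: 0.708
grip_force: 0.0
```

>>> play_rows --increments '[[[-0.1, 0, 0, 0, 0, 0, 1], [-0.3, 0, 0, 0, 0, 0, 1], [-0.5, 0, 0, 0, 0, 0, 1], [-0.75, 0, 0, 0, 0, 0, 1], [-0.75, 0, 0, 0, 0, 0, 0.5], [-0.75, 0, 0, 0, 0, 0, 0], [-0.75, 0, 0, 0, 0, 0, -0.2]]]'

```text
time: 9.15
position: [0.4946, 0.1195, 0.1883]
tool_rot: [-2.163, -2.278, -0.001]
ft_force: [0.5, -0.5, 0.6]
grip_width: 0.806
grip_force: 0.0
```

>>> play_rows --increments '[[[0, 0, 0, 0, 0, 0, -0.3], [0, 0, 0, 0, 0, 0, -0.6], [0, 0, 0, 0, 0, 0, -1], [0, 0, 0, 0, 0, 0, -1], [0, 0, 0, 0, 0, 0, -1], [0, 0, 0, 0, 0, 0, -1]]]'

```text
time: 9.75
position: [0.4947, 0.119, 0.1883]
tool_rot: [-2.164, -2.277, -0.0]
ft_force: [0.2, 0.1, 0.8]
grip_width: 0.345
grip_force: 3.1
```

>>> play_rows --increments '[[[0.01, 0, 0, 0, 0, 0, -1], [0.02, 0, 0, 0, 0, 0, -1], [0.02, 0, 0, 0, 0, 0, -1], [0.02, 0, 0, 0, 0, 0, -1]]]'

```text
time: 10.15
position: [0.4946, 0.1209, 0.1883]
tool_rot: [2.164, 2.277, 0.0]
ft_force: [0.6, 0.0, -0.3]
grip_width: 0.343
grip_force: 3.0
```

>>> play_rows --increments '[[[-0.01, 0, 0, 0, 0, 0, -1], [-0.02, 0, 0, 0, 0, 0, -1], [-0.03, 0, 0, 0, 0, 0, -1], [-0.04, 0, 0, 0, 0, 0, -1], [-0.04, 0, 0, 0, 0, 0, -1]]]'

```text
time: 10.65
position: [0.4948, 0.1167, 0.1883]
tool_rot: [-2.164, -2.277, -0.0]
ft_force: [-0.3, 0.0, -0.4]
grip_width: 0.344
grip_force: 3.0
```

Place 1 follows ±2 mm with zero force, so it is the loose one. Rocking it on to the stop.

>>> play_rows --increments '[[[-0.01, 0, 0, 0, 0, 0, -1], [-0.02, 0, 0, 0, 0, 0, -1], [-0.03, 0, 0, 0, 0, 0, -1], [-0.03, 0, 0, 0, 0, 0, -1]]]'

```text
time: 11.05
position: [0.4949, 0.1141, 0.1883]
tool_rot: [-2.164, -2.277, -0.001]
ft_force: [0.5, 0.7, 0.3]
grip_width: 0.338
grip_force: 3.0
```

>>> play_rows --increments '[[[-0.01, 0, 0, 0, 0, 0, -1], [-0.015, 0, 0, 0, 0, 0, -1], [-0.015, 0, 0, 0, 0, 0, -1], [-0.015, 0, 0, 0, 0, 0, -1]]]' --squeeze 5

```text
time: 11.45
position: [0.495, 0.1129, 0.1883]
tool_rot: [-2.163, -2.278, -0.001]
ft_force: [-0.1, 2.6, -1.3]
grip_width: 0.34
grip_force: 5.0
```

>>> play_rows --increments '[[[-0.01, 0, 0, 0, 0, 0, -1], [-0.015, 0, 0, 0, 0, 0, -1], [-0.015, 0, 0, 0, 0, 0, -1], [-0.015, 0, 0, 0, 0, 0, -1], [-0.015, 0, 0, 0, 0, 0, -1]]]'

```text
time: 11.95
position: [0.495, 0.1115, 0.1882]
tool_rot: [-2.163, -2.277, -0.001]
ft_force: [0.5, 4.5, -1.1]
grip_width: 0.343
grip_force: 5.0
```

>>> play_rows --increments '[[[0.02, 0, 0, 0, 0, 0, -1], [0.04, 0, 0, 0, 0, 0, -1], [0.06, 0, 0, 0, 0, 0, -1], [0.08, 0, 0, 0, 0, 0, -1], [0.1, 0, 0, 0, 0, 0, -1], [0.11, 0, 0, 0, 0, 0, -1], [0.11, 0, 0, 0, 0, 0, -1]]]'

```text
time: 12.65
position: [0.4945, 0.1218, 0.1882]
tool_rot: [2.164, 2.277, -0.0]
ft_force: [0.5, -0.1, -1.3]
grip_width: 0.335
grip_force: 5.1
```

>>> play_rows --increments '[[[0.01, 0, 0, 0, 0, 0, -1], [0.02, 0, 0, 0, 0, 0, -1], [0.025, 0, 0, 0, 0, 0, -1], [0.025, 0, 0, 0, 0, 0, -1], [0.025, 0, 0, 0, 0, 0, -1]]]'

```text
time: 13.15
position: [0.4944, 0.1238, 0.1882]
tool_rot: [2.164, 2.277, -0.001]
ft_force: [0.1, -3.4, -0.5]
grip_width: 0.338
grip_force: 5.0
```

>>> play_rows --increments '[[[0.01, 0, 0, 0, 0, 0, -1], [0.015, 0, 0, 0, 0, 0, -1], [0.015, 0, 0, 0, 0, 0, -1], [0.015, 0, 0, 0, 0, 0, -1]]]'

```text
time: 13.55
position: [0.4943, 0.125, 0.1881]
tool_rot: [2.164, 2.276, -0.002]
ft_force: [0.5, -4.6, -0.4]
grip_width: 0.339
grip_force: 5.0
```

```bash
python3 -c "
from h import *
im=snap('scene','s2.png');cv2.imwrite('pics/c3.png',cv2.resize(im[60:210,260:420,::-1],None,fx=4,fy=4,interpolation=cv2.INTER_CUBIC))"
```

```text
(no output)
```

View pics/c3.png

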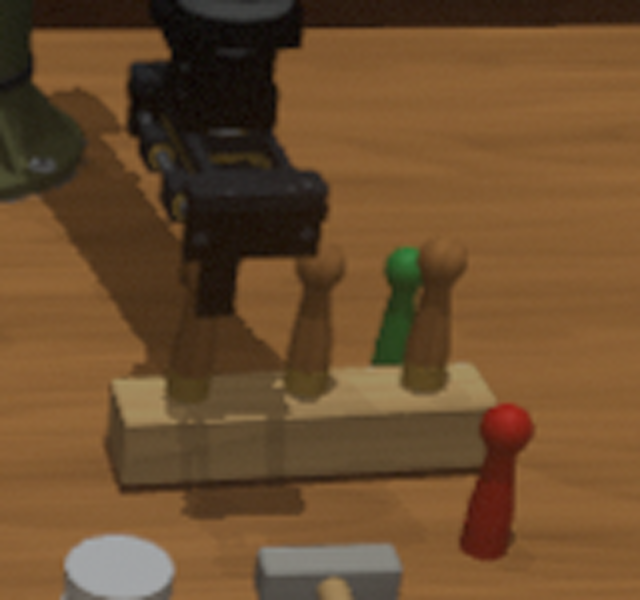

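Handle 1 (ferrule at crop (188,388)) is still seated and leaning right against its stop, and its neighbours are unmoved. Back to centre, grip firmer, lift.

>>> play_rows --increments '[[[-0.02, 0, 0, 0, 0, 0, -1], [-0.04, 0, 0, 0, 0, 0, -1], [-0.06, 0, 0, 0, 0, 0, -1], [-0.07, 0, 0, 0, 0, 0, -1], [-0.07, 0, 0, 0, 0, 0, -1]]]'

```text
time: 14.1
position: [0.4947, 0.1193, 0.1884]
tool_rot: [-2.164, -2.277, -0.001]
ft_force: [-0.5, -0.2, -0.7]
grip_width: 0.34
grip_force: 5.1
```

>>> play_rows --increments '[[[0, 0, 0, 0, 0, 0, -1], [0, 0, 0, 0, 0, 0, -1], [0, 0, -0.02, 0, 0, 0, -1], [0, 0, -0.05, 0, 0, 0, -1], [0, 0, -0.08, 0, 0, 0, -1], [0, 0, -0.08, 0, 0, 0, -1]]]' --squeeze 15

```text
time: 14.7
position: [0.495, 0.119, 0.1969]
tool_rot: [2.164, 2.277, 0.002]
ft_force: [-0.0, -0.4, -0.3]
grip_width: 0.329
grip_force: 15.0
```

>>> play_rows --increments '[[[0, 0, -0.1, 0, 0, 0, -1], [0, 0, -0.2, 0, 0, 0, -1], [0, 0, -0.3, 0, 0, 0, -1], [0, 0, -0.4, 0, 0, 0, -1], [0, 0, -0.5, 0, 0, 0, -1], [0, 0, -0.6, 0, 0, 0, -1], [0, 0, -0.7, 0, 0, 0, -1], [0, 0, -0.7, 0, 0, 0, -1]]]'

```text
time: 15.5
position: [0.4955, 0.1191, 0.2681]
tool_rot: [2.163, 2.277, 0.004]
ft_force: [0.1, -0.4, -0.3]
grip_width: 0.336
grip_force: 15.1
```

```bash
python3 -c "
from h import *
go(.521,-.205,.26)
im=snap('scene','s3.png');cv2.imwrite('pics/c4.png',cv2.resize(im[40:200,230:420,::-1],None,fx=3.5,fy=3.5,interpolation=cv2.INTER_CUBIC))"
```

```text
shift [-3.25   0.089  0.077] turn [ 0.002 -0.001  0.   ]
```

View pics/c4.png

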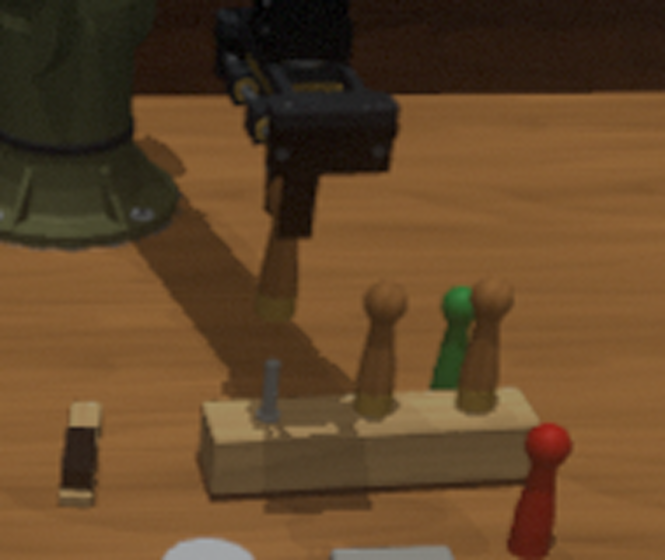

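The handle is off (ferrule at crop (275,305)) and hangs clear of the bare shank at (270,390). The other two are still seated. Carrying it to the tray.

>>> play_rows --increments '[[[-0.08, 0, 0, 0, 0, 0, -1], [-0.2, 0.01, 0, 0, 0, 0, -1], [-0.35, 0.01, 0, 0, 0, 0, -1], [-0.5, 0.02, 0, 0, 0, 0, -1], [-0.65, 0.02, 0, 0, 0, 0, -1], [-0.8, 0.03, 0, 0, 0, 0, -1], [-0.92, 0.03, 0, 0, 0, 0, -1], [-1, 0.03, 0, 0, 0, 0, -1]]]'

```text
time: 16.35
position: [0.5028, 0.0173, 0.2663]
tool_rot: [2.166, 2.275, 0.0]
ft_force: [-0.2, -0.1, -0.5]
grip_width: 0.337
grip_force: 15.1
```

>>> play_rows --increments '[[[-0.1, 0, 0, 0, 0, 0, -1], [-0.2, 0.01, 0, 0, 0, 0, -1], [-0.35, 0.01, 0, 0, 0, 0, -1], [-0.5, 0.02, 0, 0, 0, 0, -1], [-0.65, 0.02, 0, 0, 0, 0, -1], [-0.8, 0.03, 0, 0, 0, 0, -1], [-0.92, 0.03, 0, 0, 0, 0, -1], [-1, 0.03, 0, 0, 0, 0, -1]]]'

```text
time: 17.15
position: [0.5109, -0.0817, 0.2663]
tool_rot: [2.165, 2.276, -0.0]
ft_force: [0.5, 0.1, -1.0]
grip_width: 0.334
grip_force: 15.1
```

>>> play_rows --increments '[[[-0.1, 0, 0, 0, 0, 0, -1], [-0.2, 0.01, 0, 0, 0, 0, -1], [-0.35, 0.01, 0, 0, 0, 0, -1], [-0.5, 0.02, 0, 0, 0, 0, -1], [-0.65, 0.02, 0, 0, 0, 0, -1], [-0.8, 0.03, 0, 0, 0, 0, -1], [-0.92, 0.03, 0, 0, 0, 0, -1], [-1, 0.03, 0, 0, 0, 0, -1]]]'

```text
time: 17.95
position: [0.5189, -0.1815, 0.2662]
tool_rot: [2.165, 2.276, -0.0]
ft_force: [0.6, 1.0, -0.1]
grip_width: 0.332
grip_force: 15.1
```

```bash
python3 -c "
from h import *
s=ctrl.get_state();print(s['position'],s['joint_positions'],s['grip_force'])
go(.521,-.205,.1425)"
```

```text
[ 0.51893635 -0.18145094  0.26624359] [-0.32692658  0.13432869  0.67343188  1.76071366 -0.08707609  1.27661374
  0.41766789] 15.07064199207889
shift [-0.236  0.009  1.238] turn [-0.  0. -0.]
```

>>> play_rows --increments '[[[-0.1, 0, 0.05, 0, 0, 0, -1], [-0.22, 0, 0.2, 0, 0, 0, -1], [-0.22, 0, 0.4, 0, 0, 0, -1], [-0.22, 0, 0.6, 0, 0, 0, -1], [-0.22, 0, 0.8, 0, 0, 0, -1], [-0.22, 0, 0.95, 0, 0, 0, -1], [-0.22, 0, 1, 0, 0, 0, -1], [-0.22, 0, 1, 0, 0, 0, -1]]]'

```text
time: 18.75
position: [0.5199, -0.2021, 0.1656]
tool_rot: [-2.163, -2.277, 0.001]
ft_force: [0.3, -0.3, -0.2]
grip_width: 0.328
grip_force: 15.1
```

```bash
python3 -c "
from h import *
print(ctrl.get_state()['ft_force'])
im=snap('scene','s4.png');cv2.imwrite('pics/c5.png',cv2.resize(im[70:220,110:270,::-1],None,fx=4,fy=4,interpolation=cv2.INTER_CUBIC))"
```

```text
[ 0.3473543  -0.27209833 -0.22116589]
```

View pics/c5.png

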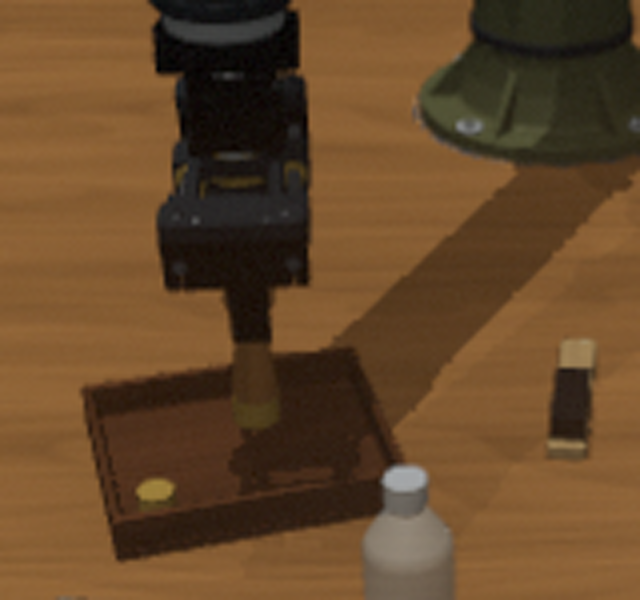

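The handle hangs upright over the tray middle (ferrule at crop (257,415)), well away from the plug at (155,491). The floor should be about 25 mm below. Lowering slowly.

>>> play_rows --increments '[[[0, 0, 0.04, 0, 0, 0, -1], [0, 0, 0.08, 0, 0, 0, -1], [0, 0, 0.12, 0, 0, 0, -1], [0, 0, 0.16, 0, 0, 0, -1], [0, 0, 0.19, 0, 0, 0, -1], [0, 0, 0.21, 0, 0, 0, -1], [0, 0, 0.22, 0, 0, 0, -1], [0, 0, 0.22, 0, 0, 0, -1]]]' --squeeze 8

```text
time: 19.6
position: [0.5201, -0.2022, 0.1441]
tool_rot: [-2.164, -2.277, 0.0]
ft_force: [-0.3, -0.4, -0.2]
grip_width: 0.338
grip_force: 8.1
```

>>> play_rows --increments '[[[0, 0, 0.01, 0, 0, 0, -1], [0, 0, 0.02, 0, 0, 0, -1], [0, 0, 0.03, 0, 0, 0, -1], [0, 0, 0.03, 0, 0, 0, -1]]]'

```text
time: 20.0
position: [0.52, -0.2022, 0.1411]
tool_rot: [-2.164, -2.277, 0.0]
ft_force: [0.1, 0.1, -0.8]
grip_width: 0.342
grip_force: 8.1
```

>>> play_rows --increments '[[[0, 0, 0.01, 0, 0, 0, -1], [0, 0, 0.015, 0, 0, 0, -1], [0, 0, 0.015, 0, 0, 0, -1], [0, 0, 0.015, 0, 0, 0, -1]]]'

```text
time: 20.4
position: [0.5205, -0.2028, 0.1405]
tool_rot: [2.163, 2.276, 0.001]
ft_force: [-1.1, -0.9, 5.0]
grip_width: 0.337
grip_force: 8.3
```

The floor reads 5 N at TCP z 0.1405, against 0.1404 predicted. Easing the grip, then opening.

>>> play_rows --increments '[[[0, 0, -0.005, 0, 0, 0, -1], [0, 0, -0.005, 0, 0, 0, -1], [0, 0, -0.005, 0, 0, 0, -1]]]' --squeeze 3

```text
time: 20.7
position: [0.5204, -0.2023, 0.1405]
tool_rot: [2.163, 2.277, 0.001]
ft_force: [-0.2, -0.7, 4.0]
grip_width: 0.341
grip_force: 3.0
```

>>> play_rows --increments '[[[0, 0, 0, 0, 0, 0, -0.2], [0, 0, 0, 0, 0, 0, 0], [0, 0, 0, 0, 0, 0, 0.3], [0, 0, 0, 0, 0, 0, 0.6], [0, 0, 0, 0, 0, 0, 1], [0, 0, 0, 0, 0, 0, 1], [0, 0, 0, 0, 0, 0, 1], [0, 0, 0, 0, 0, 0, 1]]]'

```text
time: 21.5
position: [0.5201, -0.2023, 0.1403]
tool_rot: [2.164, 2.277, 0.0]
ft_force: [0.1, 0.8, -0.5]
grip_width: 0.943
grip_force: 0.0
```

>>> play_rows --increments '[[[0, 0, -0.1, 0, 0, 0, 1], [0, 0, -0.25, 0, 0, 0, 1], [0, 0, -0.5, 0, 0, 0, 1], [0, 0, -0.75, 0, 0, 0, 1], [0, 0, -1, 0, 0, 0, 1], [0, 0, -1, 0, 0, 0, 1], [0, 0, -1, 0, 0, 0, 1]]]'

```text
time: 22.2
position: [0.5205, -0.2024, 0.2417]
tool_rot: [2.163, 2.276, 0.003]
ft_force: [0.1, -1.1, -0.2]
grip_width: 1.0
grip_force: 0.0
```

```bash
python3 -c "
from h import *
im=snap('scene','s5.png');cv2.imwrite('pics/c6.png',cv2.resize(im[70:220,110:400,::-1],None,fx=2.7,fy=2.7,interpolation=cv2.INTER_CUBIC));s=ctrl.get_state();print(s['ft_force'],s['grip_force'],np.abs(s['qd']).max())
print(proj('scene',[[.52,-.2022,.006],[.52,-.2022,.104]])-[110,70])"
```

```text
[-0.2147642   0.89293998  0.03138817] 0.0 0.021505452066334193
[[ 65.2287543  112.29656403]
 [ 61.96953745  77.09326996]]
```

View pics/c6.png

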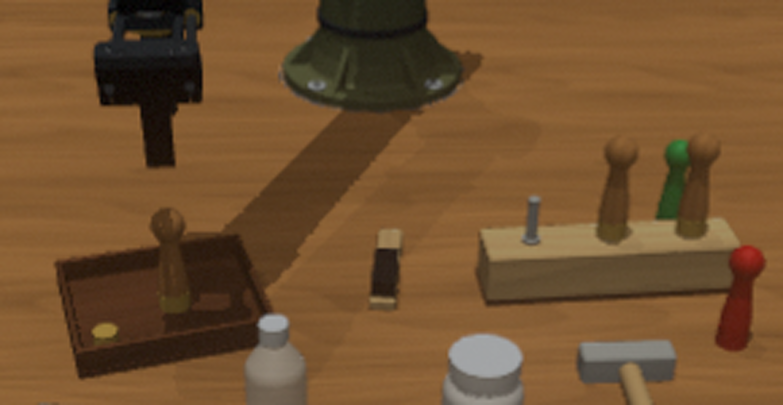

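The handle stands upright in the tray: base at crop (175,303) and knob at (168,222), against (176,303) and (167,208) predicted for an upright handle's base and top. The other two are seated and the gripper is clear. Handing in.

```bash
python3 -c "
from bench import ctrl
print(ctrl.close_job())"
```

```text
the job is handed in; nothing more can be done
None
```

The loose handle was the one at place 1: I rocked it to its stop on both sides, lifted it off, stood it upright in the repair tray and handed the job in; the last picture shows the other two still seated and nothing else moved, but the hand-in returned no verdict.

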